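Hang a caddy on the utensil rail and slide it into its notch

TASK

Pick up the metal caddy by the finger tab above its hook and hang it over the rail's top bar next to the left-hand post, so that the hook rests on the bar. Then slide it to the right along the bar, without lifting it off, until the hook drops fully into the notch in the bar's top edge, and leave it hanging there straight. The exact place of the notch has to be seen or felt; do not disturb the mill, mug, lemon or garlic.

Things in the scene. Friction and masses are not known exactly. Their poses are not given: they have to be found in the camera images.
- caddy: Bare metal utensil caddy, 0.28 kg, standing: open box 60 x 80 x 75 mm (x, y, z), slotted front, behind it (+x) a 30 mm wide neck up to a hook. Origin: centre of the box's underside; z up, +x to the hook side. The hook's gap opens downward, runs along y, 14 mm wide (x 30 to 44), closed above at z 135 by a bridge 5 thick, 30 wide in y; back lip down to z 113, flaring to x 52. Top at z 181.
- caddy_hook (a point): Centre of the hook's inner top face, which rests on the bar (caddy x 37, y 0, z 135 mm); axes as the caddy's.
- caddy_tab (a point): Grip point on the finger tab above the hook (caddy x 37, y 0, z 164 mm), 29 mm straight above caddy_hook: an upright plate 6 mm thick in caddy x, 34 mm wide in y, from 24 mm below to 17 mm above this point. Fingers close along caddy x.
- rail: Fixed metal rail stand: posts at y = +125 (left) and -125 mm (right), feet reaching back, a flat top bar along y, and a 10 mm rod between the posts 62 mm up, on which the hanging caddy's back leans. Origin on the worktop under the bar, midway between the posts; z up, +x away from the robot, +y left. The caddy hangs with its box on the -x side.
- rail_top (a point): On the bar's top edge (155 mm up), midway between the posts; axes as the rail's. Bar 9 mm thick (x), 22 high, 380 long, level, sticking out past the posts. One rectangular notch in its top edge, 38 mm wide (y), 8 deep; its place is not reported: centre anywhere from y = +10 to -90 mm. From y = +50 to the left post the edge is plain.
- pepper_mill: Dark wooden pepper mill, 58 x 170 mm, upright behind the rail; bystander. Origin at its base.
- striped_mug: Striped mug, 86 x 120 x 90 mm, behind the rail; bystander. Origin at its base.
- lemon: Lemon, 70 mm long, on the left at the front; bystander.
- garlic: Garlic bulb, 60 mm, on the left at the front; bystander.

How it is judged:
By the outcome, as a careful person would: the job done as asked, in the order asked, and still so for the second after the job is handed in, with the robot touching nothing.
It also fails if it takes over 54 s, if anything falls off the work surface, if the arm or the gripper's body presses on something with over 40 N, if the wrist force passes 120 N, or if a joint passes its speed limit or range.

ROBOT

A 6-joint arm with a two-finger parallel gripper is mounted at the origin on a cart in front of the work surface, level with it; the furniture and walls round the work are solid. World frame = base frame: x ahead of the robot, y to its left, z up, the work surface at z = 0. Lengths are in mm, angles in degrees, forces in N, time in s.
With the tool pointing down it reaches from about 325 to 900 mm from the base axis. Payload 3.5 kg.
Tool frame: the origin (TCP) lies midway between the tips of the shut fingers; the grasp point (between the pads) lies 19 mm behind it (ctrl.grip_point_offset is the distance from the TCP to the grasp point, in mm); z points along the fingers, y is the line along which they close (so a half turn about z gives the same grasp; the last joint's range is limited). The gripper opens to 85 mm and grips with 20 to 120 N. Pads are 22 mm wide; open, the fingers measure 114 mm over their backs; the gripper's body (76 mm by 85 mm) begins 54 mm behind the grasp point. The pads swing forward as they close: fully open they stand 13 mm farther back than shut.
Start: joints at [-5.924, 15.837, -1.513, 72.651, 0, 84.076], TCP at [624.997, -0.01, 231.313] pointing down, gripper open.
Joint ranges: [-178.77, 178.77], [-48.84, 107.48], [-61.69, 71.31], [-111.58, 123.2], [-90, 87.43], [-180, 180]. Speed limits (degrees/s): [147.25, 147.25, 180, 180, 180, 180].

INTERFACE

Orientations are given as a 3x3 rotation matrix whose columns are the frame's x, y, z axes.
In Python, from station import ctrl gives the robot as it stands. The module is installed in compiled form; this text tells all that it offers.
- The arm moves only by the tool send_rows, never from a script. Its argument "plan" is a list of rows, each an object with "hand": the finger opening in mm, from 0 to 85.4; "delta_pos": the shift along the tool's x, y, z in mm, a list of three; "delta_rot": the turn, a rotation vector about the tool's x, y, z in rad, a list of three. In form: [{"hand": hand, "delta_pos": [dx, dy, dz], "delta_rot": [wx, wy, wz]}, ...]. A call has 1 to 20 rows; each row is the pose to reach, as a shift and turn from the pose commanded when the call began, along the tool's axes at that moment; what a row does not reach only later rows make up. A row lasts 1/8 s, in which the tool goes at most 62.5 mm and 10.7 degrees, less where a joint would pass 70% of its speed; a pose out of reach is approached as far as the arm can. A call with a gripper value outside its range is refused whole. The fingers move at their own pace and stop on an object; "newtons" is the grip in N (left out, the last holds). Time passes only in rows, so rows that repeat a pose let the fingers close. It gives the time, the measured TCP pose, the force, the opening and the grip force at its end, in the units of the state.
- ctrl.sense(): the state, without advancing time (a new reading comes with each control period).
- ctrl.camera(name): name is "scene" or "side" or "wrist"; returns a dict with "image" (480x640x3 uint8, red, green, blue), "z_map" (480x640 float32, mm along the optical axis (not along the pixel's ray), 0 where there is no reading), "camera_matrix" (3x3 intrinsics, pixels), "view" (4x4, takes a point from world to camera coordinates). Camera axes: x right, y up, looking along -z (the intrinsics and any distortion apply to the point x, -y, -z); pixel columns grow to the right and rows downward; lengths in mm; the calibration is good to about 2 mm. A picture is of the moment at which its call begins.
- ctrl.finish_job(): hands the job in; it is judged then, once.
Trained networks look in the newest picture that a camera, given by its name, has taken for a name from the list of things; names that differ only in an ending like _2 or _b are one class to them, and where a whole thing is asked for, a point or a joint stands for the part that bears it (a point fixed in the world has none). Each returns a list of dicts, best first, with "score" (0 to 1); they miss things now and then, are a little off and sometimes report something else, mostly with a low value. They report only what shows in the picture. A call takes as long as a camera call.
- ctrl.spot_in(camera, query): "bbox" ([left, top, right, bottom] in pixels, round what is visible of it).
- ctrl.regions_of(camera, query): "mask" (480x640 bool, what is visible of it) and "bbox" ([left, top, right, bottom] in pixels, round what is visible of it).
- ctrl.spot_point(camera, query): "xy" ([column, row] in pixels: a listed point, or the origin of a listed thing).
The state is a dict: "time_s": time; "qpos": joint angles; "joint_vel": joint speeds; "effort": joint torques, N m; "tcp_pos": TCP position; "ee_rot": TCP orientation; "wrist_force": force on the tool from outside, world axes, zero at the start; "torque": the same for the moment, N m; "finger_gap": finger opening in mm; "gripper_force": force on a finger pad.
Only numpy, scipy, OpenCV 4.12 (cv2) and the standard library are available. Lean on these libraries where they do the work, as an engineer would, in place of code of your own. Each camera call takes 0.05 s, during which the arm holds its last target. There are 200 camera calls.

## Working session

There is one attempt and no reset: what is moved stays moved. The work goes in short steps, Python scripts to look and compute and a tool call to move; the robot and the scene stay as the last step left them, time stands still between calls to the robot, and variables do not carry over. Pictures are saved under pics/ and viewed, at most 10 in all, crops included, and the job is handed in when it is done.

Besides the shell and the picture viewer there is one more tool, called after ">>>" as name([rows], argument=value, ...), one row to a line, values as JSON. send_rows: Moves the arm, as the interface text tells. Its arguments: {"type":"object","properties":{"plan":{"type":"array"},"newtons":{"type":"number"}},"required":["plan"]}

```bash
mkdir -p pics
cat > h.py <<'E'
from station import ctrl
import numpy as np, cv2
np.set_printoptions(precision=1,suppress=True)
def back(c,uv,z):
    K=c["camera_matrix"];x=(uv[0]-K[0,2])/K[0,0]*z;y=(uv[1]-K[1,2])/K[1,1]*z
    p=np.array([x,-y,-z,1]);return (np.linalg.inv(c["view"])@p)[:3]
def cloud(c):
    K=c["camera_matrix"];z=c["z_map"];v,u=np.mgrid[:480,:640]
    P=np.stack([(u-K[0,2])/K[0,0]*z,-(v-K[1,2])/K[1,1]*z,-z,np.ones_like(z)],-1)
    W=(P@np.linalg.inv(c["view"]).T)[...,:3];W[z<=0]=np.nan;return W
def save(c,n,crop=None):
    im=c["image"][...,::-1]
    if crop: l,t,r,b=crop;im=im[t:b,l:r];s=min(800/(r-l),600/(b-t));im=cv2.resize(im,None,fx=s,fy=s)
    cv2.imwrite("pics/"+n,im)
E
cat > a.py <<'E'
from h import *
ims=[]
for n in ["scene","side"]:
    c=ctrl.camera(n);W=cloud(c);ims.append(c["image"][...,::-1])
    print(n,"cam at",np.linalg.inv(c["view"])[:3,3])
    np.savez(n+".npz",W=W,im=c["image"])
    for q in ["caddy","rail","pepper_mill","striped_mug","lemon","garlic"]:
        for r in ctrl.regions_of(n,q)[:1]:
            P=W[r["mask"]];print(q,round(r["score"],2),r["bbox"],np.nanpercentile(P,[2,50,98],axis=0).tolist() and np.nanpercentile(P,[2,50,98],axis=0).round(0).tolist())
    for q in ["caddy_hook","caddy_tab","rail_top","caddy"]:
        for r in ctrl.spot_point(n,q)[:1]:
            u,v=np.round(r["xy"]).astype(int);print(q,round(r["score"],2),r["xy"],W[v,u])
save({"image":ims[0][...,::-1]},"scene0.png");save({"image":ims[1][...,::-1]},"side0.png")
E
python3 a.py
```

```text
scene cam at [228.1 704.6 833. ]
caddy 0.68 [378.7, 210.4, 424.4, 297.7] [[419.0, -232.0, 0.0], [468.0, -152.0, 55.0], [511.0, -106.0, 171.0]]
rail 0.69 [305.7, 181.0, 396.8, 279.6] [[565.0, -373.0, 1.0], [585.0, -127.0, 12.0], [680.0, -93.0, 124.0]]
pepper_mill 0.87 [284.6, 182.3, 308.3, 230.8] [[743.0, -234.0, 2.0], [761.0, -202.0, 60.0], [809.0, -190.0, 147.0]]
striped_mug 0.58 [253.6, 225.0, 291.3, 274.7] [[702.0, -98.0, 10.0], [740.0, -45.0, 58.0], [786.0, -13.0, 91.0]]
lemon 0.98 [360.7, 328.0, 397.0, 352.8] [[396.0, 45.0, 17.0], [422.0, 70.0, 42.0], [455.0, 84.0, 53.0]]
garlic 0.9 [324.0, 390.2, 355.1, 418.3] [[412.0, 188.0, 1.0], [434.0, 226.0, 37.0], [461.0, 243.0, 52.0]]
caddy_tab 0.98 [397.4, 217.2] [ 490.8 -160.2  168.7]
rail_top 0.7 [373.8, 195.1] [ 573.2 -229.7  156.3]
caddy 0.8 [401.9, 279.1] [ 444.7 -106.3   52.1]
side cam at [297.9 696.  739.2]
caddy 0.95 [377.8, 195.7, 423.4, 285.9] [[420.0, -287.0, -1.0], [468.0, -148.0, 54.0], [508.0, -104.0, 173.0]]
rail 0.74 [286.6, 166.6, 383.6, 275.2] [[565.0, -370.0, 0.0], [585.0, -124.0, 10.0], [679.0, -91.0, 119.0]]
pepper_mill 0.92 [268.5, 164.9, 294.3, 234.3] [[743.0, -247.0, 0.0], [760.0, -203.0, 62.0], [793.0, -189.0, 158.0]]
striped_mug 0.61 [236.6, 218.5, 281.4, 276.3] [[703.0, -96.0, 6.0], [741.0, -39.0, 58.0], [787.0, -11.0, 90.0]]
lemon 0.74 [368.5, 323.1, 404.0, 350.0] [[397.0, 50.0, 17.0], [424.0, 73.0, 40.0], [455.0, 86.0, 52.0]]
garlic 0.93 [333.7, 388.2, 372.4, 426.4] [[412.0, 194.0, 0.0], [435.0, 228.0, 36.0], [462.0, 245.0, 52.0]]
caddy_hook 0.76 [384.3, 213.6] [ 498.2 -145.7  144.5]
caddy_tab 0.62 [390.7, 200.9] [ 489.8 -160.9  168.4]
caddy 0.83 [397.9, 273.9] [ 449.4 -107.    31.8]
```

Run:
```python
from h import *
for n in ["scene","side"]:
    d=np.load(n+".npz");W=d["W"];save({"image":d["im"]},n+"c.png",(220,140,460,320))
    def bb(m,s):
        P=W[m];print(n,s,len(P),np.percentile(P,[2,50,98],axis=0).round(0).tolist() if len(P) else 0)
    x,y,z=W[...,0],W[...,1],W[...,2]
    m=(z>148)&(z<162)&(x>530)&(x<720)&(y<0);bb(m,"bar top")
    P=W[m][:,:2].astype(np.float32); 
    if len(P)>9:print(cv2.fitLine(P,cv2.DIST_HUBER,0,.01,.01).ravel().tolist())
    m=(z>172)&(z<186)&(x>400)&(x<540)&(y<-50);bb(m,"tab top")
    m=(z>66)&(z<80)&(x>390)&(x<540)&(y<-50);bb(m,"box rim");
    P=W[m][:,:2].astype(np.float32);print(cv2.minAreaRect(P))
```

```text
scene bar top 1006 [[535.0, -794.0, 148.0], [579.0, -340.0, 155.0], [706.0, -22.0, 161.0]]
[0.00588683458045125, -0.9999826550483704, 579.181884765625, -229.5651397705078]
scene tab top 299 [[404.0, -791.0, 173.0], [488.0, -779.0, 179.0], [539.0, -149.0, 186.0]]
scene box rim 641 [[400.0, -797.0, 66.0], [460.0, -184.0, 73.0], [536.0, -107.0, 80.0]]
((464.6419372558594, -451.1889953613281), (149.36947631835938, 696.768798828125), 0.03598540276288986)
side bar top 950 [[534.0, -792.0, 148.0], [580.0, -331.0, 154.0], [708.0, -21.0, 161.0]]
[0.0058184098452329636, -0.9999830722808838, 580.0984497070312, -218.34645080566406]
side tab top 320 [[404.0, -791.0, 172.0], [488.0, -777.0, 179.0], [539.0, -147.0, 186.0]]
side box rim 672 [[398.0, -796.0, 66.0], [460.0, -183.0, 73.0], [536.0, -105.0, 79.0]]
((478.71417236328125, -453.64312744140625), (702.1054077148438, 148.2169647216797), 87.62834930419922)
```

View pics/scene0.png

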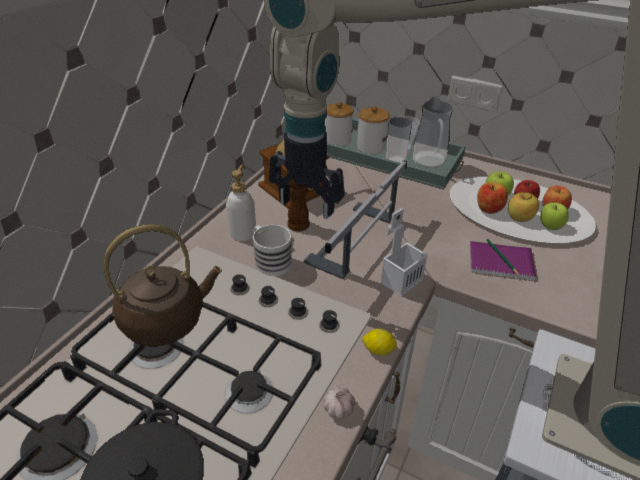

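View pics/sidec.png

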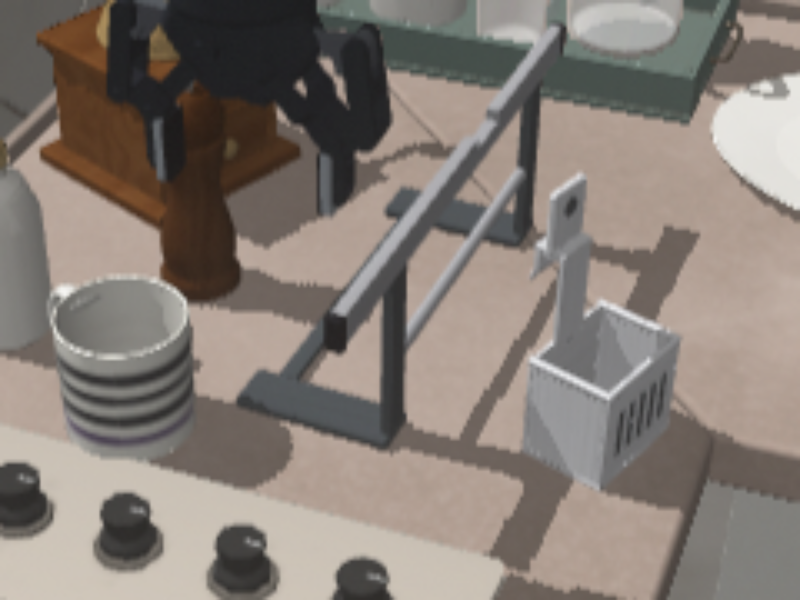

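The notch shows in the crop at (485,135), i.e. side pixel (365,180). The caddy stands in front of the rail at crop (600,400), with its tab at (568,205), and the mill and mug are behind the rail.

Run:
```python
from h import *
for n in ["scene","side"]:
    d=np.load(n+".npz");W=d["W"];x,y,z=W[...,0],W[...,1],W[...,2]
    def sel(zl,zh,xl,xh,yl,yh): return W[(z>zl)&(z<zh)&(x>xl)&(x<xh)&(y>yl)&(y<yh)]
    P=sel(151,159,565,600,-450,0);print(n,"bar",np.percentile(P,[1,50,99],axis=0).tolist(),cv2.fitLine(P[:,:2].astype(np.float32),cv2.DIST_HUBER,0,.01,.01).ravel())
    h,e=np.histogram(P[:,1],np.arange(-440,0,10));print(list(zip(e[:-1].astype(int),h)))
    Q=sel(142,149.5,570,592,-400,-100);h,e=np.histogram(Q[:,1],np.arange(-400,-100,10));print("low",list(zip(e[:-1].astype(int),h)))
    P=sel(10,80,565,600,-110,-60);print("post",np.percentile(P,[2,50,98],axis=0).tolist())
    P=sel(152,183,470,520,-200,-100);print("tab",np.percentile(P,[2,50,98],axis=0).tolist(),cv2.minAreaRect(P[:,:2].astype(np.float32)))
    P=sel(71,80,400,530,-260,-60);print("rim",cv2.minAreaRect(P[:,:2].astype(np.float32)),P[:,2].max())
s=ctrl.sense();print(s["ee_rot"],s["tcp_pos"],s["wrist_force"],s["time_s"],ctrl.grip_point_offset)
```

```text
scene bar [[565.4112567159659, -403.6484150144575, 151.16526690967927], [578.3047163815538, -157.09566217480136, 155.83576425501604], [589.8798633406524, -19.2643960719671, 158.68037197394668]] [   0.     1.   577.2 -175.2]
[(np.int64(-440), np.int64(0)), (np.int64(-430), np.int64(0)), (np.int64(-420), np.int64(0)), (np.int64(-410), np.int64(8)), (np.int64(-400), np.int64(3)), (np.int64(-390), np.int64(5)), (np.int64(-380), np.int64(6)), (np.int64(-370), np.int64(8)), (np.int64(-360), np.int64(5)), (np.int64(-350), np.int64(13)), (np.int64(-340), np.int64(10)), (np.int64(-330), np.int64(10)), (np.int64(-320), np.int64(10)), (np.int64(-310), np.int64(13)), (np.int64(-300), np.int64(13)), (np.int64(-290), np.int64(13)), (np.int64(-280), np.int64(11)), (np.int64(-270), np.int64(0)), (np.int64(-260), np.int64(0)), (np.int64(-250), np.int64(0)), (np.int64(-240), np.int64(8)), (np.int64(-230), np.int64(11)), (np.int64(-220), np.int64(16)), (np.int64(-210), np.int64(13)), (np.int64(-200), np.int64(20)), (np.int64(-190), np.int64(12)), (np.int64(-180), np.int64(13)), (np.int64(-170), np.int6
[... 4465 characters left out ...]
ost [[577.9691043046795, -109.20475428452407, 10.277688190316326], [581.002471062333, -98.26062911646602, 43.26366429071129], [595.168991032348, -93.06767201307696, 78.994400717247]]
tab [[485.9107725409442, -176.7146616581713, 152.4171458721528], [492.1670058253088, -158.2021843304782, 168.5832620865873], [499.40842369327487, -144.610325368569, 180.86318231158268]] ((492.0085754394531, -160.78009033203125), (35.86607360839844, 8.703095436096191), 69.03254699707031)
rim ((457.4874572753906, -149.69692993164062), (85.87201690673828, 62.015052795410156), 71.0994644165039) 79.86956539684297
[[ 0.  1. -0.]
 [ 1. -0.  0.]
 [ 0. -0. -1.]] [625.    0.  231.3] [-0.3 -0.5 -0.4] 1.1 18.700000000000003
```

>>> send_rows([
  {"hand": 60, "delta_pos": [-20, -17, -5], "delta_rot": [0, 0, 0.05]},
  {"hand": 60, "delta_pos": [-50, -42, -12], "delta_rot": [0, 0, 0.12]},
  {"hand": 60, "delta_pos": [-85, -70, -18], "delta_rot": [0, 0, 0.2]},
  {"hand": 60, "delta_pos": [-120, -100, -20], "delta_rot": [0, 0, 0.27]},
  {"hand": 60, "delta_pos": [-145, -120, -20], "delta_rot": [0, 0, 0.32]},
  {"hand": 60, "delta_pos": [-158, -130, -20], "delta_rot": [0, 0, 0.35]},
  {"hand": 60, "delta_pos": [-162, -133, -20], "delta_rot": [0, 0, 0.35]},
  {"hand": 60, "delta_pos": [-162, -133, -20], "delta_rot": [0, 0, 0.35]},
])

```text
time_s: 2.1
tcp_pos: [492.2, -161.9, 251.4]
ee_rot: [[0.343, 0.939, 0.0], [0.939, -0.343, 0.0], [0.0, 0.0, -1.0]]
wrist_force: [0.4, 0.1, -0.1]
finger_gap: 60.1
gripper_force: 0.0
```

```bash
cat > b.py <<'E'
from h import *
import sys
s=ctrl.sense();print(s["ee_rot"],s["tcp_pos"],s["wrist_force"],s["finger_gap"],s["time_s"])
c=ctrl.camera("wrist");W=cloud(c);save(c,sys.argv[1]);np.savez("wrist.npz",W=W)
print(np.linalg.inv(c["view"])[:3])
for q in ["caddy_hook","caddy_tab","rail_top"]:
    for r in ctrl.spot_point("wrist",q)[:1]:
        u,v=np.round(r["xy"]).astype(int);print(q,round(r["score"],2),r["xy"],W[min(v,479),min(u,639)])
x,y,z=W[...,0],W[...,1],W[...,2]
def sel(zl,zh,xl,xh,yl,yh): return W[(z>zl)&(z<zh)&(x>xl)&(x<xh)&(y>yl)&(y<yh)]
P=sel(174,186,470,520,-200,-100);print("tab",len(P),cv2.minAreaRect(P[:,:2].astype(np.float32)) if len(P)>4 else 0)
P=sel(71,80,400,530,-260,-60);print("rim",len(P),cv2.minAreaRect(P[:,:2].astype(np.float32)) if len(P)>4 else 0)
P=sel(151,159,560,610,-430,0);print("bar",len(P),cv2.minAreaRect(P[:,:2].astype(np.float32)) if len(P)>4 else 0)
h,e=np.histogram(P[:,1],np.arange(-430,0,5));print([(int(a),int(b)) for a,b in zip(e,h) if b])
P=sel(10,120,560,610,-140,-50);print("post",len(P),np.percentile(P,[1,50,99],axis=0).tolist() if len(P) else 0)
E
python3 b.py w1.png
```

```text
[[ 0.3  0.9  0. ]
 [ 0.9 -0.3  0. ]
 [ 0.   0.  -1. ]] [ 492.2 -161.9  251.4] [ 0.4  0.1 -0.1] 60.13737506252806 2.1
[[  0.9   0.3   0.1 516.3]
 [ -0.3   0.9   0.3 -98.8]
 [  0.   -0.3   1.  394.5]]
caddy_hook 0.72 [627.6, 153.9] [ 747.3 -213.7   37.9]
caddy_tab 0.57 [326.9, 247.8] [ 495.6 -162.   181.7]
tab 661 ((494.03533935546875, -165.62109375), (33.37322998046875, 5.964008808135986), 70.47525787353516)
rim 1713 ((458.6936340332031, -154.11416625976562), (82.1085205078125, 61.374149322509766), 70.92212677001953)
bar 6285 ((577.66455078125, -221.56202697753906), (324.6929931640625, 10.112504959106445), 87.0401840209961)
[(-385, 15), (-380, 82), (-375, 88), (-370, 68), (-365, 65), (-360, 49), (-355, 40), (-350, 19), (-290, 1), (-285, 39), (-280, 80), (-240, 88), (-235, 126), (-230, 125), (-225, 131), (-220, 122), (-215, 134), (-210, 132), (-205, 134), (-200, 134), (-195, 139), (-190, 143), (-185, 145), (-180, 147), (-175, 146), (-170, 152), (-165, 154), (-160, 153), (-155, 158), (-150, 159), (-145, 162), (-140, 166), (-135, 167), (-130, 176), (-125, 173), (-120, 179), (-115, 176), (-110, 184), (-105, 186), (-100, 189), (-95, 189), (-90, 196), (-85, 195), (-80, 208), (-75, 208), (-70, 209), (-65, 151), (-60, 3)]
post 1253 [[578.5317699096317, -139.16889444020958, 10.205431219707181], [579.6353279540089, -114.0139452341345, 67.32251425009827], [598.942668572493, -97.1711047618366, 119.01499198210715]]
```

View pics/w1.png

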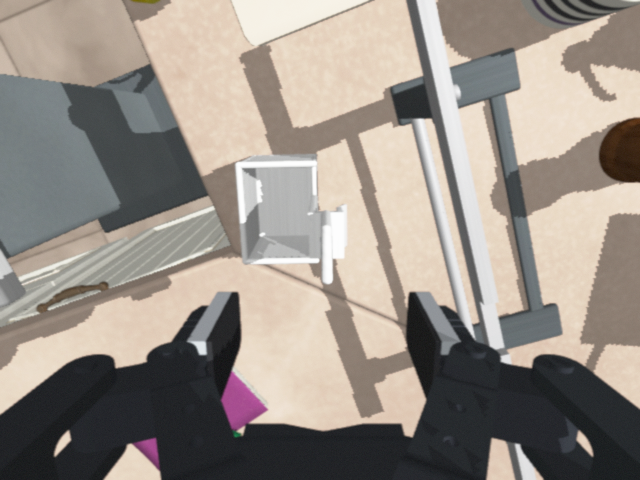

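The wrist view shows the caddy tab at (330,245) and the bar running from (425,0) to (525,480), with the notch near (490,325). The left foot is at (455,85), and the rail is yawed about -3°. I'll check the post's y before placing.

Run:
```python
from h import *
for n in ["wrist","side","scene"]:
    W=np.load(n+".npz")["W"];x,y,z=W[...,0],W[...,1],W[...,2]
    for zl in (15,35,90,110):
        m=(z>zl)&(z<zl+20)&(x>565)&(x<610)&(y>-170)&(y<-40);P=W[m]
        if len(P)>3:print(n,zl,len(P),np.percentile(P,[2,25,50,75,98],axis=0)[:,:2].round(0).T.tolist())
    m=(z>2)&(z<14)&(x>560)&(x<720)&(y>-150)&(y<-50);P=W[m];print("foot",len(P),np.percentile(P,[2,50,98],axis=0).round(0).tolist())
    m=(z>2)&(z<14)&(x>560)&(x<720)&(y>-390)&(y<-300);P=W[m];print("foot R",len(P),np.percentile(P,[2,50,98],axis=0).round(0).tolist() if len(P) else 0)
    # bar line: per-y-bin median x of top points
    m=(z>151)&(z<159)&(x>555)&(x<610)&(y>-230)&(y<-40);P=W[m];print("bar fit",np.polyfit(P[:,1],P[:,0],1), "z",np.median(P[:,2]))
```

```text
wrist 15 107 [[579.0, 579.0, 580.0, 580.0, 581.0], [-121.0, -116.0, -111.0, -106.0, -101.0]]
wrist 35 132 [[579.0, 579.0, 579.0, 580.0, 580.0], [-121.0, -116.0, -111.0, -105.0, -101.0]]
wrist 90 219 [[579.0, 579.0, 579.0, 580.0, 580.0], [-121.0, -116.0, -111.0, -105.0, -101.0]]
wrist 110 287 [[579.0, 579.0, 579.0, 580.0, 597.0], [-122.0, -116.0, -111.0, -105.0, -100.0]]
foot 4260 [[578.0, -147.0, 2.0], [661.0, -112.0, 9.0], [714.0, -62.0, 12.0]]
foot R 3049 [[592.0, -381.0, 2.0], [652.0, -354.0, 9.0], [708.0, -303.0, 11.0]]
bar fit [  0.1 588.5] z 155.5074393105533
side 15 57 [[578.0, 579.0, 579.0, 584.0, 587.0], [-114.0, -106.0, -98.0, -97.0, -94.0]]
side 35 46 [[578.0, 579.0, 580.0, 584.0, 587.0], [-113.0, -106.0, -99.0, -96.0, -95.0]]
side 90 54 [[578.0, 579.0, 579.0, 581.0, 585.0], [-116.0, -109.0, -101.0, -98.0, -94.0]]
side 110 47 [[578.0, 578.0, 579.0, 580.0, 585.0], [-115.0, -108.0, -99.0, -96.0, -93.0]]
foot 670 [[578.0, -145.0, 2.0], [639.0, -104.0, 8.0], [704.0, -62.0, 12.0]]
foot R 267 [[566.0, -378.0, 2.0], [616.0, -352.0, 7.0], [677.0, -308.0, 11.0]]
bar fit [  0.1 587.3] z 154.3621684070746
scene 15 45 [[577.0, 578.0, 579.0, 583.0, 606.0], [-116.0, -109.0, -101.0, -98.0, -96.0]]
scene 35 49 [[577.0, 578.0, 579.0, 581.0, 585.0], [-119.0, -111.0, -102.0, -100.0, -97.0]]
scene 90 50 [[577.0, 578.0, 579.0, 581.0, 585.0], [-117.0, -111.0, -103.0, -98.0, -96.0]]
scene 110 45 [[577.0, 578.0, 579.0, 581.0, 585.0], [-119.0, -110.0, -102.0, -99.0, -96.0]]
foot 925 [[564.0, -147.0, 2.0], [638.0, -101.0, 7.0], [709.0, -53.0, 13.0]]
foot R 432 [[567.0, -386.0, 2.0], [627.0, -346.0, 6.0], [715.0, -303.0, 13.0]]
bar fit [  0.1 586.5] z 155.81347646252408
```

>>> send_rows([
  {"hand": 50, "delta_pos": [-1, 1, 15], "delta_rot": [0, 0, 0]},
  {"hand": 50, "delta_pos": [-1.7, 1.5, 45], "delta_rot": [0, 0, 0]},
  {"hand": 50, "delta_pos": [-1.7, 1.5, 75], "delta_rot": [0, 0, 0]},
  {"hand": 50, "delta_pos": [-1.7, 1.5, 95], "delta_rot": [0, 0, 0]},
  {"hand": 50, "delta_pos": [-1.7, 1.5, 104], "delta_rot": [0, 0, 0]},
  {"hand": 30, "delta_pos": [-1.7, 1.5, 104], "delta_rot": [0, 0, 0]},
  {"hand": 15, "delta_pos": [-1.7, 1.5, 104], "delta_rot": [0, 0, 0]},
  {"hand": 10, "delta_pos": [-1.7, 1.5, 104], "delta_rot": [0, 0, 0]},
  {"hand": 0, "delta_pos": [-1.7, 1.5, 104], "delta_rot": [0, 0, 0]},
  {"hand": 0, "delta_pos": [-1.7, 1.5, 104], "delta_rot": [0, 0, 0]},
  {"hand": 0, "delta_pos": [-1.7, 1.5, 104], "delta_rot": [0, 0, 0]},
  {"hand": 0, "delta_pos": [-1.7, 1.5, 104], "delta_rot": [0, 0, 0]},
], newtons=60)

```text
time_s: 3.8
tcp_pos: [493.6, -164.4, 148.4]
ee_rot: [[0.343, 0.939, 0.002], [0.939, -0.343, -0.001], [0.0, 0.002, -1.0]]
wrist_force: [-0.4, 0.7, 5.8]
finger_gap: 5.1
gripper_force: 60.3
```

>>> send_rows([
  {"hand": 0, "delta_pos": [0, 0, -6], "delta_rot": [0, 0, 0]},
  {"hand": 0, "delta_pos": [0, 0, -18], "delta_rot": [0, 0, 0]},
  {"hand": 0, "delta_pos": [0, 0, -34], "delta_rot": [0, 0, 0]},
  {"hand": 0, "delta_pos": [0, 0, -50], "delta_rot": [0, 0, -0.03]},
  {"hand": 0, "delta_pos": [5, 2, -61], "delta_rot": [0, 0, -0.09]},
  {"hand": 0, "delta_pos": [10, 5, -65], "delta_rot": [0, 0, -0.16]},
  {"hand": 0, "delta_pos": [16, 7, -65], "delta_rot": [0, 0, -0.23]},
  {"hand": 0, "delta_pos": [20, 9, -65], "delta_rot": [0, 0, -0.28]},
  {"hand": 0, "delta_pos": [21.2, 9.8, -65], "delta_rot": [0, 0, -0.297]},
  {"hand": 0, "delta_pos": [21.2, 9.8, -65], "delta_rot": [0, 0, -0.297]},
  {"hand": 0, "delta_pos": [21.2, 9.8, -65], "delta_rot": [0, 0, -0.297]},
])

```text
time_s: 5.18
tcp_pos: [509.2, -147.7, 212.5]
ee_rot: [[0.053, 0.999, 0.0], [0.999, -0.053, -0.0], [-0.0, 0.0, -1.0]]
wrist_force: [0.8, -0.0, -3.2]
finger_gap: 5.3
gripper_force: 58.8
```

```bash
cat > d.py <<'E'
from h import *
import sys
s=ctrl.sense();t=s["tcp_pos"];R=np.array(s["ee_rot"]);print(R.round(3).tolist(),t,s["wrist_force"],s["torque"],s["finger_gap"],s["time_s"])
for n in ["wrist","side","scene"]:
    c=ctrl.camera(n);W=cloud(c);save(c,n+sys.argv[1]+".png");np.savez(n+".npz",W=W,im=c["image"])
    m=(np.abs(W[...,0]-578)<30)&(W[...,1]>-230)&(W[...,1]<-40)&(np.abs(W[...,2]-155)<4);P=W[m]
    if len(P)>20:
        k=np.polyfit(P[:,1],P[:,0],1);print(n,"bar slope",k[0].round(4),"x at y=-148",np.polyval(k,-148),"z",np.median(P[:,2]))
    # caddy in tool-centred axes (caddy x ~ tool y, caddy y ~ tool x)
    L=(W-t)@R
    def box(s_,a,b,ylo,yhi):
        m=(-L[...,2]>a)&(-L[...,2]<b)&(np.abs(L[...,0])<60)&(L[...,1]>ylo)&(L[...,1]<yhi);P=L[m]
        if len(P)>10:print(n,s_,len(P),np.percentile(P,[2,50,98],axis=0).round(1).tolist(),"rect",np.round(np.hstack([np.ravel(v) for v in cv2.minAreaRect(P[:,:2].astype(np.float32))]),1))
    box("rim",-80,-68,-90,10); box("hook",-13,-4,-12,25); box("lip",-36,-14,-2,25)
E
python3 d.py 2
```

```text
[[0.053, 0.999, 0.0], [0.999, -0.053, -0.0], [-0.0, 0.0, -1.0]] [ 509.2 -147.7  212.5] [ 0.8 -0.  -3.2] [ 0.  -0.1 -0. ] 5.328810353476229 5.175
wrist bar slope 0.0514 x at y=-148 580.8272912449601 z 155.48138768760012
wrist rim 3649 [[-41.3, -66.1, 70.0], [14.3, -54.6, 71.7], [39.1, -6.1, 79.4]] rect [ -1.8 -36.   82.1  62.    0.2]
wrist hook 1099 [[3.8, -9.7, 5.9], [10.2, 2.0, 8.0], [14.4, 11.7, 12.5]] rect [ 8.   1.1 22.2 14.9 88.6]
wrist lip 317 [[-10.0, 8.4, 15.3], [9.8, 13.8, 30.1], [13.5, 15.3, 33.5]] rect [ 0.9 11.9  6.9 25.9 88.2]
side bar slope 0.0511 x at y=-148 579.5967959813229 z 154.40132674796962
side rim 335 [[-38.6, -67.8, 70.5], [12.4, -39.9, 74.0], [43.7, -8.1, 79.8]] rect [  2.2 -37.5  85.   61.9   0. ]
side hook 81 [[-12.1, -11.5, 4.3], [10.9, -4.5, 9.4], [19.5, 10.7, 12.2]] rect [ 4.2 -0.1 23.1 35.  89.7]
side lip 27 [[1.1, 6.7, 14.7], [15.6, 9.2, 23.6], [17.3, 13.1, 34.2]] rect [ 7.7  7.8 20.5  6.1 16.1]
scene bar slope 0.048 x at y=-148 578.9390864145557 z 155.71340863653
scene rim 335 [[-40.0, -68.2, 68.6], [6.9, -40.5, 72.9], [42.2, -8.3, 79.7]] rect [  1.1 -38.2  61.3  85.3  89.7]
scene hook 77 [[-13.0, -11.4, 4.9], [7.7, -6.1, 7.8], [17.7, 10.6, 12.8]] rect [ 1.6 -0.2 22.8 33.6 88.8]
scene lip 19 [[4.5, 5.8, 14.7], [13.5, 7.9, 22.1], [17.3, 13.5, 33.6]] rect [11.3  6.7 10.9 10.  40.4]
```

View pics/wrist2.png

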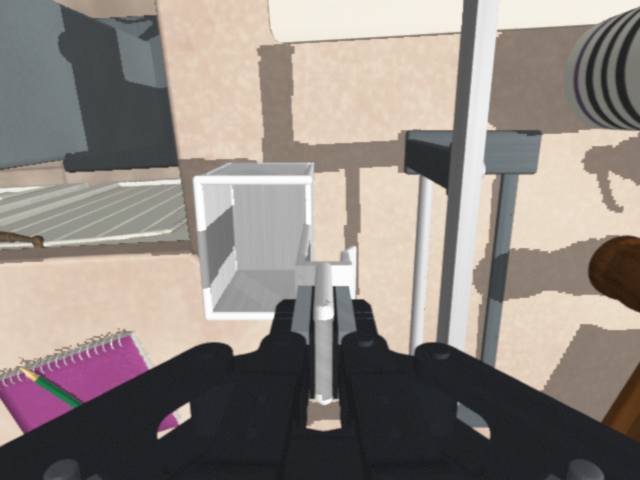

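>>> send_rows([
  {"hand": 0, "delta_pos": [0.5, 8, 0], "delta_rot": [0, 0, 0]},
  {"hand": 0, "delta_pos": [1, 24, 0], "delta_rot": [0, 0, 0]},
  {"hand": 0, "delta_pos": [2, 42, 0], "delta_rot": [0, 0, 0]},
  {"hand": 0, "delta_pos": [3, 58, 0], "delta_rot": [0, 0, 0]},
  {"hand": 0, "delta_pos": [3.5, 68, 0], "delta_rot": [0, 0, 0]},
  {"hand": 0, "delta_pos": [3.5, 70.7, 4], "delta_rot": [0, 0, 0]},
  {"hand": 0, "delta_pos": [3.5, 70.7, 9], "delta_rot": [0, 0, 0]},
  {"hand": 0, "delta_pos": [3.5, 70.7, 10], "delta_rot": [0, 0, 0]},
  {"hand": 0, "delta_pos": [3.5, 70.7, 10], "delta_rot": [0, 0, 0]},
])

```text
time_s: 6.45
tcp_pos: [579.5, -147.8, 202.1]
ee_rot: [[0.053, 0.999, -0.001], [0.999, -0.053, 0.0], [0.0, -0.001, -1.0]]
wrist_force: [-0.1, -0.4, -3.6]
finger_gap: 5.2
gripper_force: 58.8
```

```bash
python3 d.py 3
python3 - <<'E'
from h import *
a=np.load("wrist.npz")["im"];save({"image":a},"w3c.png",(200,0,520,240))
W=np.load("wrist.npz")["W"];x,y,z=W[...,0],W[...,1],W[...,2]
for y0 in (-120,-110,-100,-90,-70,-50):
    m=(abs(y-y0)<4)&(abs(z-155)<4)&(abs(x-581)<25);P=W[m]
    if len(P)>5:print(y0,len(P),np.percentile(P[:,0],[3,50,97]),"line",580+.0514*(y0+148))
E
```

```text
[[0.053, 0.999, -0.001], [0.999, -0.053, 0.0], [0.0, -0.001, -1.0]] [ 579.5 -147.8  202.1] [-0.1 -0.4 -3.6] [ 0.  -0.1  0.1] 5.224908055805099 6.45
wrist bar slope 0.0557 x at y=-148 581.1019308823047 z 155.55271568789547
wrist rim 3997 [[-41.2, -66.1, 69.1], [19.3, -50.6, 71.6], [45.6, 9.4, 79.3]] rect [  4.6 -28.4  77.2  94.   89.7]
wrist hook 1102 [[3.7, -9.7, 5.5], [10.3, 1.6, 8.0], [14.6, 11.7, 12.4]] rect [ 7.9  1.  15.1 22.1  0.8]
wrist lip 322 [[-10.0, 8.3, 14.9], [10.0, 13.8, 30.2], [13.5, 15.3, 33.6]] rect [ 1.  11.8  6.9 25.2 88.7]
side bar slope 0.0608 x at y=-148 578.4215269275286 z 154.3240011701448
side rim 365 [[-38.3, -67.5, 69.1], [15.9, -34.4, 73.9], [50.8, -2.5, 79.8]] rect [  1.4 -35.1 119.2  67.9   2.1]
side hook 80 [[-12.5, -11.3, 5.6], [9.1, -5.3, 8.8], [18.8, 10.5, 12.5]] rect [ 2.6  0.  34.2 22.9  0.2]
side lip 24 [[2.9, 6.1, 15.9], [14.6, 8.1, 23.4], [17.6, 13.3, 33.8]] rect [ 9.4  8.2 16.4  7.5 18.6]
scene bar slope 0.0575 x at y=-148 578.0919048735843 z 155.66168587554074
scene rim 358 [[-39.9, -67.7, 68.5], [15.2, -35.5, 73.2], [47.6, -2.7, 79.6]] rect [  5.9 -34.5  97.6  69.1   1.7]
scene hook 77 [[-14.0, -11.6, 4.8], [9.0, -5.9, 7.6], [17.7, 10.9, 12.5]] rect [ 1.3 -0.2 23.  32.8 89.1]
scene lip 21 [[3.3, 5.7, 14.4], [13.9, 7.6, 21.6], [16.5, 12.7, 31.1]] rect [ 9.7  7.2 14.2  7.5 30. ]
-120 341 [578.6 582.9 587.2] line 581.4392
-110 349 [579.1 583.3 587.7] line 581.9532
-100 358 [579.7 583.9 588.2] line 582.4672
-90 368 [580.3 584.5 588.6] line 582.9812
-70 399 [581.3 585.4 589.6] line 584.0092
-50 454 [582.2 586.6 590.9] line 585.0372
```

View pics/w3c.png

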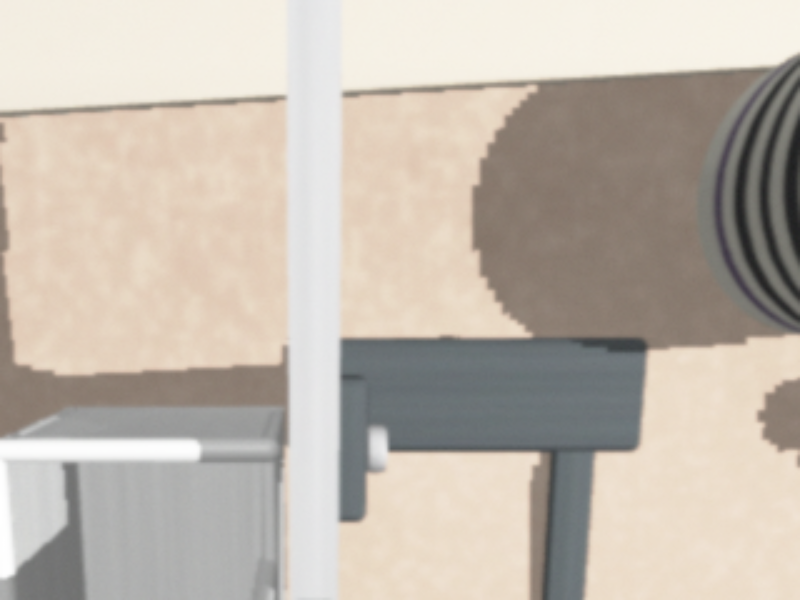

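The crop shows the bar running clear at x≈315 of the crop, in line with the hook gap; the left post is visible at (350,450). I'll shift by +1 mm and lower.

>>> send_rows([
  {"hand": 0, "delta_pos": [0, 0.9, 0], "delta_rot": [0, 0, 0]},
  {"hand": 0, "delta_pos": [0, 0.9, 4], "delta_rot": [0, 0, 0]},
  {"hand": 0, "delta_pos": [0, 0.9, 9], "delta_rot": [0, 0, 0]},
  {"hand": 0, "delta_pos": [0, 0.9, 14], "delta_rot": [0, 0, 0]},
  {"hand": 0, "delta_pos": [0, 0.9, 18], "delta_rot": [0, 0, 0]},
  {"hand": 0, "delta_pos": [0, 0.9, 22], "delta_rot": [0, 0, 0]},
  {"hand": 0, "delta_pos": [0, 0.9, 26], "delta_rot": [0, 0, 0]},
  {"hand": 0, "delta_pos": [0, 0.9, 28], "delta_rot": [0, 0, 0]},
  {"hand": 0, "delta_pos": [0, 0.9, 28], "delta_rot": [0, 0, 0]},
])

```text
time_s: 7.72
tcp_pos: [580.9, -147.8, 174.1]
ee_rot: [[0.053, 0.999, -0.0], [0.999, -0.053, 0.0], [0.0, -0.0, -1.0]]
wrist_force: [0.6, -0.1, -4.0]
finger_gap: 5.3
gripper_force: 58.8
```

>>> send_rows([
  {"hand": 0, "delta_pos": [0, 0, 2], "delta_rot": [0, 0, 0]},
  {"hand": 0, "delta_pos": [0, 0, 4], "delta_rot": [0, 0, 0]},
  {"hand": 0, "delta_pos": [0, 0, 5], "delta_rot": [0, 0, 0]},
  {"hand": 0, "delta_pos": [0, 0, 6], "delta_rot": [0, 0, 0]},
  {"hand": 0, "delta_pos": [0, 0, 6.5], "delta_rot": [0, 0, 0]},
  {"hand": 0, "delta_pos": [0, 0, 6.5], "delta_rot": [0, 0, 0]},
])

```text
time_s: 8.48
tcp_pos: [581.0, -147.9, 168.4]
ee_rot: [[0.053, 0.999, 0.0], [0.999, -0.053, -0.0], [-0.0, 0.0, -1.0]]
wrist_force: [-2.4, 0.4, 1.7]
finger_gap: 5.2
gripper_force: 59.6
```

The hook is resting on the bar: contact came at TCP z 168.4, as expected. Next I slide right with a light downward preload.

>>> send_rows([
  {"hand": 0, "delta_pos": [-3, 0, 0.5], "delta_rot": [0, 0, 0]},
  {"hand": 0, "delta_pos": [-9, 0, 0.5], "delta_rot": [0, 0, 0]},
  {"hand": 0, "delta_pos": [-17, 0, 0.5], "delta_rot": [0, 0, 0]},
  {"hand": 0, "delta_pos": [-25, 0, 0.5], "delta_rot": [0, 0, 0]},
  {"hand": 0, "delta_pos": [-33, 0, 0.5], "delta_rot": [0, 0, 0]},
  {"hand": 0, "delta_pos": [-41, 0, 0.5], "delta_rot": [0, 0, 0]},
  {"hand": 0, "delta_pos": [-49, 0, 0.5], "delta_rot": [0, 0, 0]},
  {"hand": 0, "delta_pos": [-57, 0, 0.5], "delta_rot": [0, 0, 0]},
  {"hand": 0, "delta_pos": [-65, 0, 0.5], "delta_rot": [0, 0, 0]},
  {"hand": 0, "delta_pos": [-71, 0, 0.5], "delta_rot": [0, 0, 0]},
  {"hand": 0, "delta_pos": [-74, 0, 0.5], "delta_rot": [0, 0, 0]},
  {"hand": 0, "delta_pos": [-75, 0, 0.5], "delta_rot": [0, 0, 0]},
  {"hand": 0, "delta_pos": [-75, 0, 0.5], "delta_rot": [0, 0, 0]},
])

```text
time_s: 10.1
tcp_pos: [578.0, -223.1, 168.4]
ee_rot: [[0.053, 0.999, 0.003], [0.999, -0.053, 0.0], [0.0, 0.003, -1.0]]
wrist_force: [1.1, 4.7, 5.6]
finger_gap: 5.2
gripper_force: 60.3
```

Run:
```python
from h import *
for n in ["scene","side"]:
    c=ctrl.camera(n);W=cloud(c);x,y,z=W[...,0],W[...,1],W[...,2]
    b=np.abs(x-(580.4+.053*(y+148)))<9
    P=W[b&(abs(z-155)<5)];h,e=np.histogram(P[:,1],np.arange(-420,-140,4));print(n,[(int(a),int(k)) for a,k in zip(e,h)])
    save(c,n+"5c.png",(300,130,430,230))
```

```text
scene [(-420, 0), (-416, 0), (-412, 4), (-408, 5), (-404, 4), (-400, 2), (-396, 3), (-392, 1), (-388, 1), (-384, 2), (-380, 3), (-376, 1), (-372, 3), (-368, 3), (-364, 3), (-360, 0), (-356, 4), (-352, 1), (-348, 4), (-344, 2), (-340, 2), (-336, 4), (-332, 3), (-328, 4), (-324, 4), (-320, 2), (-316, 5), (-312, 5), (-308, 2), (-304, 2), (-300, 7), (-296, 6), (-292, 5), (-288, 5), (-284, 6), (-280, 7), (-276, 7), (-272, 1), (-268, 0), (-264, 0), (-260, 1), (-256, 0), (-252, 0), (-248, 0), (-244, 0), (-240, 1), (-236, 1), (-232, 1), (-228, 1), (-224, 2), (-220, 1), (-216, 1), (-212, 6), (-208, 10), (-204, 5), (-200, 4), (-196, 6), (-192, 8), (-188, 5), (-184, 6), (-180, 8), (-176, 7), (-172, 2), (-168, 7), (-164, 4), (-160, 8), (-156, 7), (-152, 3), (-148, 6)]
side [(-420, 0), (-416, 0), (-412, 0), (-408, 2), (-404, 1), (-400, 0), (-396, 0), (-392, 1), (-388, 0), (-384, 0), (-380, 1), (-376, 2), (-372, 0), (-368, 2), (-364, 1), (-360, 1), (-356, 3), (-352, 0), (-348, 3), (-344, 0), (-340, 3), (-336, 3), (-332, 2), (-328, 3), (-324, 3), (-320, 3), (-316, 4), (-312, 4), (-308, 3), (-304, 6), (-300, 5), (-296, 3), (-292, 5), (-288, 2), (-284, 6), (-280, 4), (-276, 7), (-272, 0), (-268, 0), (-264, 0), (-260, 0), (-256, 0), (-252, 0), (-248, 0), (-244, 0), (-240, 0), (-236, 4), (-232, 3), (-228, 3), (-224, 1), (-220, 4), (-216, 3), (-212, 6), (-208, 19), (-204, 5), (-200, 4), (-196, 8), (-192, 4), (-188, 6), (-184, 4), (-180, 8), (-176, 5), (-172, 6), (-168, 5), (-164, 5), (-160, 6), (-156, 7), (-152, 9), (-148, 2)]
```

View pics/side5c.png

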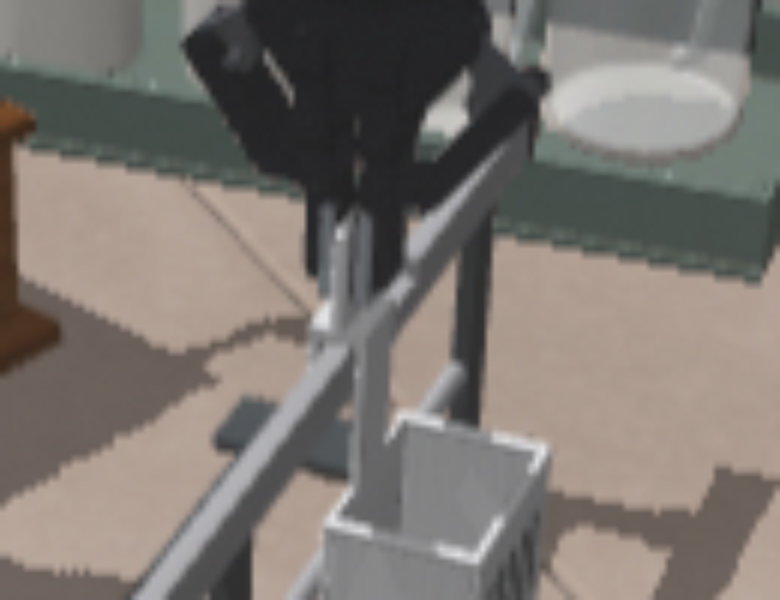

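The hook straddles the bar at crop (350,320), and the box is in front of the bar. The notch's far edge is at crop (410,265), so its centre is about y=-257.

>>> send_rows([
  {"hand": 0, "delta_pos": [-4, 0, 0.3], "delta_rot": [0, 0, 0]},
  {"hand": 0, "delta_pos": [-9, 0, 0.6], "delta_rot": [0, 0, 0]},
  {"hand": 0, "delta_pos": [-14, 0, 0.8], "delta_rot": [0, 0, 0]},
  {"hand": 0, "delta_pos": [-19, 0, 1], "delta_rot": [0, 0, 0]},
  {"hand": 0, "delta_pos": [-24, 0, 1], "delta_rot": [0, 0, 0]},
  {"hand": 0, "delta_pos": [-28, 0, 1], "delta_rot": [0, 0, 0]},
  {"hand": 0, "delta_pos": [-31, 0, 1], "delta_rot": [0, 0, 0]},
  {"hand": 0, "delta_pos": [-33, 0, 1], "delta_rot": [0, 0, 0]},
  {"hand": 0, "delta_pos": [-34, 0, 1], "delta_rot": [0, 0, 0]},
  {"hand": 0, "delta_pos": [-34, 0, 1], "delta_rot": [0, 0, 0]},
])

```text
time_s: 11.45
tcp_pos: [574.7, -256.8, 165.5]
ee_rot: [[0.053, 0.999, -0.001], [0.999, -0.053, 0.0], [0.0, -0.001, -1.0]]
wrist_force: [-0.5, -0.1, -3.5]
finger_gap: 5.2
gripper_force: 58.8
```

It dropped into the notch, with no bar contact left. Now I lower it fully, 8 mm below bar level.

>>> send_rows([
  {"hand": 0, "delta_pos": [0, 0, 1.5], "delta_rot": [0, 0, 0]},
  {"hand": 0, "delta_pos": [0, 0, 3], "delta_rot": [0, 0, 0]},
  {"hand": 0, "delta_pos": [0, 0, 4.5], "delta_rot": [0, 0, 0]},
  {"hand": 0, "delta_pos": [0, 0, 5.5], "delta_rot": [0, 0, 0]},
  {"hand": 0, "delta_pos": [0, 0, 5.8], "delta_rot": [0, 0, 0]},
  {"hand": 0, "delta_pos": [0, 0, 5.8], "delta_rot": [0, 0, 0]},
])

```text
time_s: 12.2
tcp_pos: [575.2, -256.7, 160.6]
ee_rot: [[0.053, 0.999, 0.0], [0.999, -0.053, -0.0], [-0.0, 0.0, -1.0]]
wrist_force: [-0.2, 0.6, -4.2]
finger_gap: 5.2
gripper_force: 58.8
```

>>> send_rows([
  {"hand": 0, "delta_pos": [0, 0, 0.5], "delta_rot": [0, 0, 0]},
  {"hand": 0, "delta_pos": [0, 0, 1], "delta_rot": [0, 0, 0]},
  {"hand": 0, "delta_pos": [0, 0, 1], "delta_rot": [0, 0, 0]},
])

```text
time_s: 12.58
tcp_pos: [575.3, -256.8, 160.4]
ee_rot: [[0.053, 0.999, 0.001], [0.999, -0.053, -0.0], [-0.0, 0.001, -1.0]]
wrist_force: [-2.4, 2.2, 3.0]
finger_gap: 5.1
gripper_force: 59.9
```

>>> send_rows([
  {"hand": 7, "delta_pos": [0, 0, -0.4], "delta_rot": [0, 0, 0]},
  {"hand": 10, "delta_pos": [0, 0, -0.4], "delta_rot": [0, 0, 0]},
  {"hand": 16, "delta_pos": [0, 0, -0.4], "delta_rot": [0, 0, 0]},
  {"hand": 24, "delta_pos": [0, 0, -0.4], "delta_rot": [0, 0, 0]},
  {"hand": 32, "delta_pos": [0, 0, -0.4], "delta_rot": [0, 0, 0]},
  {"hand": 36, "delta_pos": [0, 0, -0.4], "delta_rot": [0, 0, 0]},
  {"hand": 36, "delta_pos": [0, 0, -4], "delta_rot": [0, 0, 0]},
  {"hand": 36, "delta_pos": [0, 0, -14], "delta_rot": [0, 0, 0]},
  {"hand": 36, "delta_pos": [0, 0, -32], "delta_rot": [0, 0, 0]},
  {"hand": 36, "delta_pos": [0, 0, -55], "delta_rot": [0, 0, 0]},
  {"hand": 36, "delta_pos": [0, 0, -80], "delta_rot": [0, 0, 0]},
  {"hand": 36, "delta_pos": [0, 0, -100], "delta_rot": [0, 0, 0]},
  {"hand": 36, "delta_pos": [0, 0, -115], "delta_rot": [0, 0, 0]},
  {"hand": 36, "delta_pos": [0, 0, -120], "delta_rot": [0, 0, 0]},
  {"hand": 36, "delta_pos": [0, 0, -120], "delta_rot": [0, 0, 0]},
])

```text
time_s: 14.45
tcp_pos: [575.2, -256.7, 279.7]
ee_rot: [[0.053, 0.999, 0.0], [0.999, -0.053, -0.0], [-0.0, 0.0, -1.0]]
wrist_force: [0.1, -0.2, -0.2]
finger_gap: 36.3
gripper_force: 0.0
```

Run:
```python
from h import *
s=ctrl.sense();print(s["tcp_pos"],s["wrist_force"],s["time_s"])
ims=[]
for n,cr in [("side",(300,110,460,270)),("wrist",(160,0,640,480))]:
    c=ctrl.camera(n);W=cloud(c);x,y,z=W[...,0],W[...,1],W[...,2]
    l,t,r,b=cr;ims.append(cv2.resize(c["image"][t:b,l:r,::-1],(400,400)))
    P=W[(z>152)&(z<190)&(abs(x-575)<20)&(abs(y+257)<22)&(z>160)];print(n,"tab",len(P),np.percentile(P,[2,50,98],axis=0).tolist() if len(P) else 0)
    P=W[(z>82)&(z<92)&(x>490)&(x<575)&(abs(y+257)<60)];print("rim",cv2.minAreaRect(P[:,:2].astype(np.float32)),np.percentile(P[:,2],[50,98]))
cv2.imwrite("pics/end.png",np.hstack(ims))
```

```text
[ 575.2 -256.7  279.7] [ 0.1 -0.2 -0.2] 14.45
side tab 79 [[571.1788924584929, -268.9639436885892, 160.81694165167104], [572.6837542741648, -246.21212685733724, 174.9438082090652], [578.2680499786945, -235.99739665518112, 188.458428281193]]
rim ((539.7447509765625, -251.81002807617188), (85.3199462890625, 61.42676544189453), 86.99190521240234) [86.1 90.4]
wrist tab 149 [[572.5269931794946, -263.50005984598613, 160.57471175764312], [578.1685234267285, -242.44337073893018, 178.12168452121], [579.9965234200408, -241.57584772022648, 188.9225345971996]]
rim ((540.0454711914062, -256.87548828125), (82.12541961669922, 59.63671112060547), 86.74736022949219) [87.9 90.1]
```

View pics/end.png

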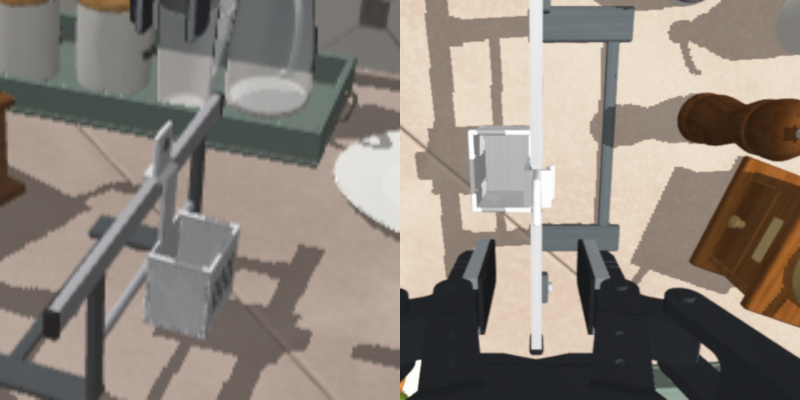

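The caddy hangs straight in the notch: the hook is at the left panel's (165,165) and the box is parallel to the bar. The rim is at z≈87 as expected, and the gripper is clear.

```bash
python3 -c "
from station import ctrl
print(ctrl.finish_job())"
```

```text
the job is handed in; nothing more can be done
None
```

The caddy was hung beside the left-hand post, slid right along the bar and dropped fully into the notch, where it hangs straight; the gripper is clear, and the job was handed in at about 14.5 s.

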